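Index the dividing fixture to its pointer

ROBOT

A 7-joint arm with a two-finger parallel gripper is mounted at the origin on the work surface. World frame = base frame: x ahead of the robot, y to its left, z up, the work surface at z = 0. Lengths are in m, angles in rad, forces in N, time in s.
With the tool pointing down it reaches from about 0.425 to 0.925 m from the base axis. Payload 6.8 kg.
Tool frame: the origin (TCP) lies at the very end of the fingers, on their centre line; the grasp point (between the pads) lies 19 mm behind it (manip.tcp_to_grasp is the z of the grasp point in the tool frame, in m); z points along the fingers, y is the line along which they close (so a half turn about z gives the same grasp; the last joint's range is limited). The gripper opens to 88 mm and grips with 3 to 60 N. Pads are 20 mm wide; open, the fingers measure 115 mm over their backs; the gripper's body (75 mm by 178 mm) begins 61 mm behind the grasp point.
Start: joints at [-1.385, 0.477, 0.022, 1.555, -0.011, 1.109, -0.083], TCP at [0.195, 0.646, 0.223] pointing down, gripper open.
Joint ranges: [-2.96, 2.96], [-0.34, 2.1], [-1.41, 1.46], [0.24, 2.44], [-1.37, 4.51], [0.17, 1.92], [-2.96, 2.96]. Speed limits (rad/s): [2.39, 2.39, 3.14, 3.14, 3.14, 3.14, 3.14].

INTERFACE

Orientations are given as a unit quaternion [x, y, z, w].
In Python, from plant import manip gives the robot as it stands.
- The arm moves only by the tool arm_command, never from a script. Its argument "moves" is a list of rows, each a list of 7 numbers: the closure, from -1 (fully open) to 1 (shut), then the shift along the tool's x, y, z each as a share of 40 cm, from -1 to 1, then the turn, a rotation vector about the tool's x, y, z each as a share of 180 degrees, from -1 to 1. A call has 1 to 10 rows; each row is the pose to reach, as a shift and turn from the pose commanded when the call began, along the tool's axes at that moment, turning the shorter way round; what a row does not reach only later rows make up. A row lasts 1/12 s, in which the tool goes at most 41.7 mm and 7.16 degrees, less where a joint would pass 70% of its speed; a pose out of reach is approached as far as the arm can. A call with a number of a shift or a turn outside -1 to 1 is refused whole. A call with a gripper value outside its range is refused whole. The fingers move at their own pace and stop on an object; "squeeze" is the grip in N (left out, the last holds). Time passes only in rows, so rows that repeat a pose let the fingers close. It gives the time, the measured TCP pose, the force, the opening and the grip force at its end, in the units of the state.
- manip.read_state(): the state, without advancing time (a new reading comes with each control period).
- manip.capture(name): name is "side" or "top" or "wrist"; returns a dict with "pixels" (400x640x3 uint8, blue, green, red), "range_z" (400x640 float32, m along the optical axis (not along the pixel's ray), 0 where there is no reading), "camera_matrix" (3x3 intrinsics, pixels), "camera_from_world" (4x4, takes a point from world to camera coordinates). Camera axes: x right, y down, z forward; pixel columns grow to the right and rows downward; lengths in m; the calibration is good to about 2 mm. A picture is of the moment at which its call begins.
- manip.job_done(): hands the job in; it is judged then, once.
Trained networks look in the newest picture that a camera, given by its name, has taken for a name from the list of things; names that differ only in an ending like _2 or _b are one class to them, and where a whole thing is asked for, a point or a joint stands for the part that bears it (a point fixed in the world has none). Each returns a list of dicts, best first, with "confidence" (0 to 1); they miss things now and then, are a little off and sometimes report something else, mostly with a low value. They report only what shows in the picture. A call takes as long as a camera call.
- manip.cut_out(name, camera): "region" (400x640 bool, what is visible of it) and "extent" ([left, top, right, bottom] in pixels, round what is visible of it).
The state is a dict: "clock": time; "joint_positions": joint angles; "joint_vel": joint speeds; "effort": joint torques, N m; "position": TCP position; "ee_rot": TCP orientation; "wrist_force": force on the tool from outside, world axes, zero at the start; "ft_torque": the same for the moment, N m; "gripper_width": opening from 0.0 (shut) to 1.0 (fully open); "finger_force": force on a finger pad.
Only numpy, scipy, OpenCV 4.12 (cv2) and the standard library are available. Lean on these libraries where they do the work, as an engineer would, in place of code of your own. Each camera call takes 0.05 s, during which the arm holds its last target. There are 200 camera calls.

TASK

Turn the dividing fixture to its next division: with a fingertip, flick the edge of its star-shaped thumbwheel, top going towards the pointer side, a click at a time, until the rib on the index drum stands at the fixed pointer. Let it settle in the click just before the pointer ahead of the last flick, never let it pass the pointer, do not pinch it, and leave the fixture and the things around it standing where they are.

Things in the scene. Friction and masses are not known exactly. Their poses are not given: they have to be found in the camera images.
- fixture: Engraver's dividing fixture, loose, 2 to 3 kg. Dark base 130 (x) x 140 (y) x 14 mm; origin at its underside's centre, z up, x to the pointer side, y along the level axle 62 mm above the bench. From -y to +y the axle carries star wheel, index drum, grey bearing block (y -2 to 20 mm, 92 mm high) and a brass ring (diameter 46 mm, y 30 to 56 mm). Bench friction holds the fixture against about 10 N.
- star_centre (a point): Centre of the steel star thumbwheel, on the axle, fixture's axes, does not turn. Hub radius 28 mm, 10 mm thick; eight straight prongs 45 degrees apart, 6 mm wide round the rim, 12 mm thick along y, ends at radius 44 mm. In every click one prong points straight up (end 106 mm above the bench); its neighbours' ends are about 12 mm lower, 31 mm before and behind.
- wheel (a joint): Turn of star, drum and ring, rad; 0: rib at pointer; grows as the top moves to fixture +x. Clicks every 0.785 (45 degrees); starts 2, 3 or 4 clicks short. Pushing the upright prong's end to +x past half a click (2 to 5 N) makes the wheel jump to the next; damped, it does not coast. A finger 7 mm below the prong's end sliding level to +x loses it at about 37 degrees: one pass, one click.
- index_rib (a point): Outer edge of the only rib on the index drum; turns with the wheel. Drum: smooth dark disc, radius 26 mm, 20 mm wide, beside the star on its +y side (8 to 28 mm from star_centre). Rib: pale bar 4 mm wide, 18 mm long along the axle, standing out to radius 30 mm. It starts about 15, 60 or 105 degrees before the top.
- pointer_tip (a point): Tip of the fixed aluminium pointer, a small post at the fixture's +x side with a finger aimed at the drum; 35 mm from the axle, 75 degrees past the top on the +x side, 71 mm above the bench.
- graver: Loose graver, mushroom-shaped wooden handle (28 mm) and square steel blade, 145 mm long along its x, lying on the bench; 28 mm high. Leave alone.
- bench_block: Loose round steel bench block, diameter 64 mm, 26 mm high. Origin: centre of the underside. Leave alone.
- punch_box: Loose wooden block of steel punches, 70 x 100 mm, 70 mm high with the punches. Origin: centre of the underside. Leave alone.

How it is judged:
On the way:
1. the wheel rests in the click just before the mark (value of joint wheel between -0.985 and -0.585 rad), for 0.2 s.
At the end, for the whole second after the job is handed in: The wheel stays in the click where the rib stands at the pointer (within 0.12 rad, 7 degrees); the fixture stands flat and it, the graver, the bench block and the punch box are within 20 mm of where they stood (value of joint wheel between -0.12 and 0.12 rad and distance of each of fixture, graver, bench_block, punch_box from where it was at the start of the episode below 0.02 m and angle between fixture's own z axis and vertical below 0.05 rad); the robot touches nothing.
It fails at once if the wheel went past the mark (more than 0.45 rad, over half a click) (value of joint wheel above 0.45 rad).
It fails at once if the fixture was lifted (8 mm), tipped (0.12 rad) or shoved (20 mm) (height (world z) of fixture above 0.008 m or angle between fixture's own z axis and vertical above 0.12 rad or distance of fixture from where it was at the start of the episode above 0.02 m).
It fails at once if the grasp point came within 48 mm of the star's centre: the wheel was straddled or pinched, not flicked at its edge (distance between the grasp point and star_centre below 0.048 m).
It fails at once if the arm or the gripper's body, not a finger, pressed on the fixture (over 2 N) (contact force between the arm and fixture above 2 N).
It fails at once if a bystander was moved more than 20 mm (distance of any of graver, bench_block, punch_box from where it was at the start of the episode above 0.02 m).
It also fails if it takes over 54 s, if anything falls off the work surface, if the arm or the gripper's body presses on something with over 40 N, if the wrist force passes 120 N, or if a joint passes its speed limit or range.

## Working session

There is one attempt and no reset: what is moved stays moved. The work goes in short steps, Python scripts to look and compute and a tool call to move; the robot and the scene stay as the last step left them, time stands still between calls to the robot, and variables do not carry over. Pictures are saved under pics/ and viewed, at most 10 in all, crops included, and the job is handed in when it is done.

Besides the shell and the picture viewer there is one more tool, called after "Request:" as name(argument=value, ...) on one line, values as JSON. arm_command: Moves the arm, as the interface text tells. Shift numbers are shares of 40 cm and turn numbers shares of 180 degrees, none past 1 either way. Its arguments: {"type":"object","properties":{"moves":{"type":"array"},"squeeze":{"type":"number"}},"required":["moves"]}

```bash
mkdir -p pics; cat > h.py <<'E'
import numpy as np, cv2
from plant import manip
def cap(n):
    c=manip.capture(n); return c
def pts(c,mask):
    K=c["camera_matrix"];T=np.linalg.inv(c["camera_from_world"])
    v,u=np.nonzero(mask&(c["range_z"]>0)); z=c["range_z"][v,u]
    P=np.stack([(u-K[0,2])*z/K[0,0],(v-K[1,2])*z/K[1,1],z,np.ones_like(z)])
    return (T@P)[:3].T,u,v
def proj(c,p):
    q=c["camera_from_world"]@np.append(p,1); k=c["camera_matrix"]@q[:3]; return k[:2]/k[2]
E
python3 - <<'E'
from h import *
s=manip.read_state();print(s["clock"],s["position"],s["ee_rot"],s["gripper_width"],manip.tcp_to_grasp)
for n in("side","top"):
    c=cap(n);cv2.imwrite(f"pics/{n}0.png",c["pixels"])
    print(n,np.linalg.inv(c["camera_from_world"])[:3,3].round(3))
    for o in("fixture","star_centre","index_rib","pointer_tip","graver","bench_block","punch_box"):
        for r in manip.cut_out(o,n)[:2]:
            P,_,_=pts(c,r["region"])
            if len(P):print(o,round(r["confidence"],2),[int(x) for x in r["extent"]],np.median(P,0).round(3),np.percentile(P,2,axis=0).round(3),np.percentile(P,98,axis=0).round(3))
E
```

```text
0.0 [0.19531285 0.64549299 0.22167692] [ 1.46358678e-01  9.89231165e-01 -9.13428415e-04 -7.46741218e-05] 1.0004740122798044 -0.0187
side [ 0.216 -0.364  0.645]
fixture 0.71 [303, 219, 416, 327] [ 0.573 -0.078  0.016] [ 0.521 -0.126  0.006] [0.641 0.014 0.093]
star_centre 0.93 [299, 228, 411, 327] [ 0.573 -0.078  0.016] [ 0.521 -0.126  0.004] [0.641 0.015 0.093]
index_rib 0.79 [327, 226, 394, 292] [ 0.581 -0.083  0.076] [ 0.546 -0.098  0.032] [0.621 0.    0.102]
pointer_tip 0.86 [302, 222, 411, 328] [ 0.573 -0.077  0.016] [ 0.521 -0.126  0.006] [0.64  0.014 0.093]
graver 0.65 [364, 322, 438, 387] [ 0.506 -0.2    0.021] [ 0.471 -0.209  0.012] [ 0.605 -0.187  0.027]
bench_block 0.92 [250, 225, 287, 263] [0.521 0.098 0.026] [0.496 0.074 0.004] [0.551 0.132 0.029]
punch_box 0.86 [312, 162, 370, 225] [0.692 0.084 0.044] [0.669 0.047 0.002] [0.737 0.146 0.068]
top [0.496 0.052 0.922]
fixture 0.72 [335, 170, 399, 238] [ 0.585 -0.054  0.016] [ 0.525 -0.127  0.011] [0.656 0.011 0.093]
star_centre 0.72 [328, 171, 401, 237] [ 0.583 -0.054  0.016] [ 0.525 -0.125  0.012] [0.654 0.01  0.093]
index_rib 0.97 [337, 185, 391, 224] [ 0.591 -0.071  0.082] [ 0.548 -0.102  0.015] [0.621 0.001 0.102]
index_rib 0.62 [330, 169, 399, 240] [ 0.584 -0.052  0.016] [ 0.525 -0.125  0.011] [0.657 0.012 0.093]
pointer_tip 0.97 [333, 170, 401, 237] [ 0.584 -0.054  0.016] [ 0.523 -0.127  0.011] [0.656 0.011 0.093]
graver 0.69 [422, 196, 434, 256] [ 0.525 -0.202  0.021] [ 0.474 -0.214 -0.001] [ 0.609 -0.19   0.028]
bench_block 0.93 [286, 214, 313, 242] [0.526 0.101 0.026] [0.498 0.072 0.023] [0.555 0.129 0.029]
bench_block 0.2 [331, 174, 399, 237] [ 0.584 -0.054  0.016] [ 0.523 -0.127  0.01 ] [0.655 0.012 0.093]
punch_box 0.97 [282, 134, 326, 170] [0.701 0.092 0.045] [0.669 0.045 0.01 ] [0.738 0.14  0.069]
```

```bash
python3 - <<'E'
import cv2,numpy as np
a=cv2.imread("pics/side0.png")[205:345,280:440];b=cv2.imread("pics/top0.png")[155:255,310:440]
a=cv2.resize(a,(480,420),interpolation=cv2.INTER_CUBIC);b=cv2.resize(b,(312,240),interpolation=cv2.INTER_CUBIC)
o=np.zeros((420,800,3),np.uint8);o[:,:480]=a;o[:240,485:797]=b;cv2.imwrite("pics/c0.png",o)
E
```

```text
(no output)
```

View pics/c0.png

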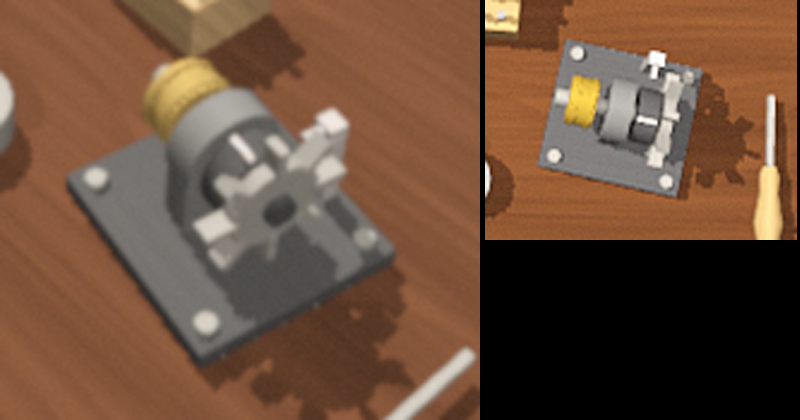

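```bash
python3 - <<'E'
from h import *
for n in("top","side"):
    c=cap(n)
    m=manip.cut_out("fixture",n)[0]["region"]
    m=cv2.dilate(m.astype(np.uint8),np.ones((7,7)))>0
    P,u,v=pts(c,m)
    B=P[(P[:,2]>.007)&(P[:,2]<.11)]
    (cx,cy),wh,a=cv2.minAreaRect(B[:,:2].astype(np.float32)); print(n,"rect",cx,cy,wh,a, "base z",np.median(P[(P[:,2]>.007)&(P[:,2]<.03),2]))
    # block top, highest points
    a=(a+45)%90-45; t=np.radians(a);X=np.array([np.cos(t),np.sin(t)]);Y=np.array([-np.sin(t),np.cos(t)])
    L=(P[:,:2]-[cx,cy])@np.stack([X,Y]).T
    print("yaw",a)
    # rotate to the local frame, radial about axle
    for nm,s in(("high>.085",P[:,2]>.097),("block",(P[:,2]>.088)&(L[:,1]>0)&(L[:,1]<.025)),("star",(L[:,1]<-.025)&(P[:,2]>.03))):
        if s.any():print(nm,s.sum(),np.percentile(L[s],[2,50,98],axis=0).round(4).tolist(),P[s,2].max().round(4))
    px=c["pixels"][v,u].astype(int)
    br=(px.min(1)>165)&(P[:,2]>.03)
    rr=np.hypot(L[:,0],P[:,2]-.062);th=np.degrees(np.arctan2(L[:,0],P[:,2]-.062))
    for i in np.nonzero(br)[0]: print(u[i],v[i],(L[i]*1000).round(),(P[i,2]*1000).round(),(rr[i]*1000).round(),th[i].round()) if -.035<L[i,1]<-.003 else None
E
```

```text
top rect 0.590437114238739 -0.0578787624835968 (0.14032834768295288, 0.12991105020046234) 78.27021789550781 base z 0.014436869566942012
yaw -11.729782104492188
high>.085 24 [[-0.0029, -0.0402], [-0.0005, -0.0351], [0.029, -0.0286]] 0.108
block 135 [[-0.0169, 0.0009], [-0.0005, 0.0105], [0.016, 0.0202]] 0.0956
star 292 [[-0.0419, -0.0423], [-0.0033, -0.0325], [0.0418, -0.0258]] 0.108
379 177 [57. -9.] 74.0 59.0 78.0
380 177 [ 58. -11.] 74.0 59.0 78.0
381 177 [ 59. -13.] 74.0 60.0 78.0
382 177 [ 59. -15.] 76.0 60.0 76.0
378 178 [58. -9.] 58.0 58.0 94.0
379 178 [55. -9.] 74.0 57.0 78.0
380 178 [ 55. -11.] 77.0 57.0 75.0
381 178 [ 55. -13.] 79.0 58.0 73.0
382 178 [ 56. -15.] 77.0 58.0 75.0
383 178 [ 57. -18.] 76.0 59.0 76.0
384 178 [ 57. -20.] 76.0 59.0 77.0
378 179 [55. -9.] 62.0 55.0 90.0
379 179 [53. -9.] 76.0 55.0 75.0
380 179 [ 53. -12.] 76.0 55.0 75.0
381 179 [ 54. -14.] 74.0 55.0 78.0
382 179 [ 54. -16.] 78.0 56.0 74.0
383 179 [ 55. -18.] 75.0 56.0 77.0
384 179 [ 56. -20.] 74.0 57.0 78.0
377 180 [55. -9.] 48.0 57.0 104.0
378 180 [51. -9.] 68.0 52.0 83.0
379 180 [ 50. -10.] 77.0 52
[... 8053 characters left out ...]
8 242 [  2. -21.] 93.0 31.0 4.0
388 242 [ 53. -34.] 75.0 55.0 76.0
389 242 [ 54. -35.] 76.0 56.0 76.0
352 243 [ -6. -16.] 91.0 29.0 -12.0
353 243 [ -6. -19.] 93.0 32.0 -11.0
355 243 [ -4. -21.] 94.0 32.0 -7.0
356 243 [ -1. -20.] 92.0 30.0 -2.0
357 243 [  1. -21.] 91.0 29.0 1.0
358 243 [  2. -22.] 91.0 29.0 3.0
387 243 [ 52. -33.] 73.0 53.0 78.0
388 243 [ 52. -35.] 74.0 54.0 77.0
354 244 [ -4. -19.] 90.0 28.0 -8.0
355 244 [ -4. -22.] 92.0 31.0 -8.0
356 244 [ -2. -21.] 90.0 28.0 -3.0
357 244 [ -2. -24.] 93.0 31.0 -3.0
357 250 [ -7. -32.] 90.0 29.0 -14.0
358 250 [ -7. -34.] 91.0 30.0 -13.0
357 251 [ -8. -34.] 90.0 30.0 -17.0
360 251 [ -2. -34.] 86.0 24.0 -5.0
357 252 [ -8. -33.] 86.0 26.0 -17.0
```

```bash
cat >> h.py <<'E'
C=np.array([0.5904,-0.0579]);yaw=np.radians(-11.72)
X=np.array([np.cos(yaw),np.sin(yaw)]);Y=np.array([-np.sin(yaw),np.cos(yaw)])
from scipy.spatial.transform import Rotation as R
def world(lx,ly,z): return np.append(C+lx*X+ly*Y,z)
def shift(p,s=None):
    s=s or manip.read_state(); return (R.from_quat(s["ee_rot"]).inv().apply(np.asarray(p)-s["position"])/.4).round(4)
def turn():
    s=manip.read_state(); T=R.from_matrix(np.column_stack([np.append(-X,0),np.append(-Y,0)*-1*-1,[0,0,0]]) if 0 else np.column_stack([np.append(-X,0),np.append(Y,0),[0,0,-1]]))
    return ((R.from_quat(s["ee_rot"]).inv()*T).as_rotvec()/np.pi).round(4)
E
sed -i 's/    s=manip.read_state(); T=.*/    s=manip.read_state(); T=R.from_matrix(np.column_stack([np.append(-X,0),np.append(Y,0),[0,0,-1]]))/' h.py
python3 - <<'E'
from h import *
print(shift([.45,.30,.22]),turn(),world(-.025,-.034,.2),world(0,-.034,.062))
E
```

```text
[-0.8595 -0.6438  0.0067] [-0.      0.     -0.0284] [ 0.55901481 -0.08611294  0.2       ] [ 0.58349361 -0.09119117  0.062     ]
```

Request:
arm_command(moves=[[1,-0.86,-0.644,0.005,0,0,-0.0284],[1,-0.86,-0.644,0.005,0,0,-0.0284],[1,-0.86,-0.644,0.005,0,0,-0.0284],[1,-0.86,-0.644,0.005,0,0,-0.0284],[1,-0.86,-0.644,0.005,0,0,-0.0284],[1,-0.86,-0.644,0.005,0,0,-0.0284],[1,-0.86,-0.644,0.005,0,0,-0.0284],[1,-0.86,-0.644,0.005,0,0,-0.0284],[1,-0.86,-0.644,0.005,0,0,-0.0284],[1,-0.86,-0.644,0.005,0,0,-0.0284]])

```text
clock: 1.83
position: [0.4433, 0.3087, 0.2211]
ee_rot: [0.102, 0.995, 0.0, 0.0]
wrist_force: [-0.5, 0.7, 0.9]
gripper_width: 0.278
finger_force: 0.0
```

```bash
python3 - <<'E'
from h import *
s=manip.read_state();print(s["clock"],s["position"],s["gripper_width"],shift(world(-.03,-.034,.19)),turn(),s["joint_positions"])
E
```

```text
1.8333 [0.44329676 0.30869302 0.22107762] 0.27765381148083373 [-0.4712 -0.9077  0.0772] [0.0002 0.0001 0.    ] [-0.84508726  0.25602997  0.14498205  1.88936755 -0.04374245  0.99842548
  0.68516211]
```

Request:
arm_command(moves=[[1,-0.455,-0.885,0.075,0,0,0],[1,-0.455,-0.885,0.075,0,0,0],[1,-0.455,-0.885,0.075,0,0,0],[1,-0.455,-0.885,0.075,0,0,0],[1,-0.455,-0.885,0.075,0,0,0],[1,-0.455,-0.885,0.075,0,0,0],[1,-0.455,-0.885,0.075,0,0,0],[1,-0.455,-0.885,0.075,0,0,0],[1,-0.455,-0.885,0.075,0,0,0],[1,-0.455,-0.885,0.075,0,0,0]])

```text
clock: 2.67
position: [0.549, -0.0784, 0.1909]
ee_rot: [0.104, 0.995, -0.001, 0.001]
wrist_force: [-0.1, 0.5, 0.4]
gripper_width: 0.006
finger_force: 0.0
```

Request:
arm_command(moves=[[1,0,0,0,0,0,0],[1,0,0,0,0,0,0],[1,0,0,0,0,0,0]])

```text
clock: 2.92
position: [0.5486, -0.0721, 0.1906]
ee_rot: [0.102, 0.995, 0.0, -0.0]
wrist_force: [0.1, -0.1, -0.0]
gripper_width: 0.002
finger_force: 0.0
```

```bash
python3 - <<'E'
from h import *
s=manip.read_state();print(s["clock"],s["position"],s["gripper_width"],shift(world(-.025,-.034,.099)),turn())
c=cap("side");im=c["pixels"].copy()
a=proj(c,world(0,-.034,.106));b=proj(c,world(0,-.034,.062));print(a,b)
for q in(a,b):im=cv2.circle(im,tuple(int(round(x*8)) for x in q),8,(0,0,255),-1,shift=3)
cv2.imwrite("pics/s1.png",cv2.resize(im[130:340,260:460],(600,630)[:2] if 0 else (570,598),interpolation=cv2.INTER_CUBIC))
E
```

```text
2.9167 [ 0.54858007 -0.07208789  0.19064243] 0.002131351795921899 [-0.0327 -0.0292  0.2291] [ 0.0002 -0.0001  0.0002]
[374.02175774 254.75629726] [371.64666196 273.01381126]
```

View pics/s1.png

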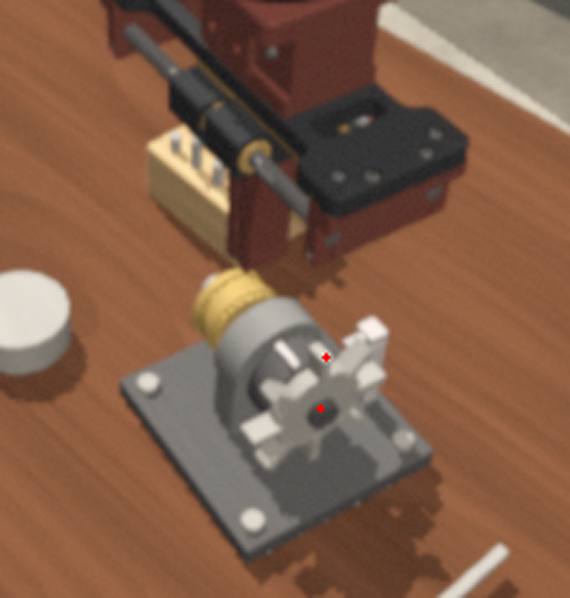

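Request:
arm_command(moves=[[1,-0.033,-0.029,0.04,0,0,0],[1,-0.033,-0.029,0.1,0,0,0],[1,-0.033,-0.029,0.16,0,0,0],[1,-0.033,-0.029,0.2,0,0,0],[1,-0.033,-0.029,0.22,0,0,0],[1,-0.033,-0.029,0.225,0,0,0],[1,-0.033,-0.029,0.225,0,0,0]])

```text
clock: 3.55
position: [0.5593, -0.0861, 0.1008]
ee_rot: [0.101, 0.995, 0.0, -0.0]
wrist_force: [1.1, 0.4, 0.2]
gripper_width: -0.0
finger_force: 0.0
```

```bash
python3 - <<'E'
from h import *
s=manip.read_state();print(s["clock"],s["position"],s["wrist_force"],shift(world(-.025,-.034,.099)),shift(world(.02,-.034,.099)))
c=cap("side");cv2.imwrite("pics/s2.png",cv2.resize(c["pixels"][180:340,280:440],(560,560),interpolation=cv2.INTER_CUBIC))
E
```

```text
3.55 [ 0.55929208 -0.08610321  0.10078967] [1.13850463 0.38814802 0.16633509] [ 0.0007 -0.0002  0.0045] [-0.1118 -0.0003  0.0044]
```

View pics/s2.png

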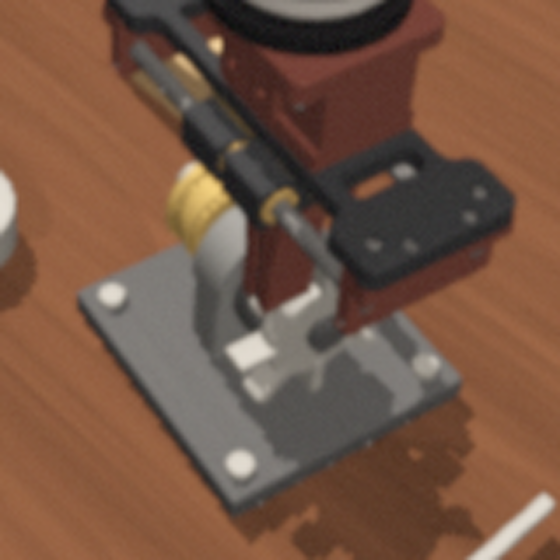

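```bash
python3 - <<'E'
from h import *
s=manip.read_state();c=cap("side");im=cv2.resize(c["pixels"][180:340,280:440],(560,560),interpolation=cv2.INTER_CUBIC)
r=R.from_quat(s["ee_rot"]);print(s["wrist_force"],s["gripper_width"])
D=lambda p,col:cv2.circle(im,tuple(int(x) for x in (proj(c,p)-[280,180])*3.5),3,col,-1)
for dx in(-.01,.01):
  for dy in(-.0135,.0135): 
    D(s["position"]+r.apply([dx,dy,0]),(0,255,0));D(s["position"]+r.apply([dx,dy,-.08]),(255,255,0))
D(world(0,-.034,.106),(0,0,255));D(world(0,-.034,.062),(0,0,255))
t=cap("wrist")["pixels"]
o=np.zeros((560,800,3),np.uint8);o[:,:440]=im[:,60:500];o[:225,440:]=cv2.resize(t,(360,225));cv2.imwrite("pics/s3.png",o)
E
```

```text
[ 0.03324821 -0.23019265 -0.42252161] 0.005368884734031367
```

View pics/s3.png

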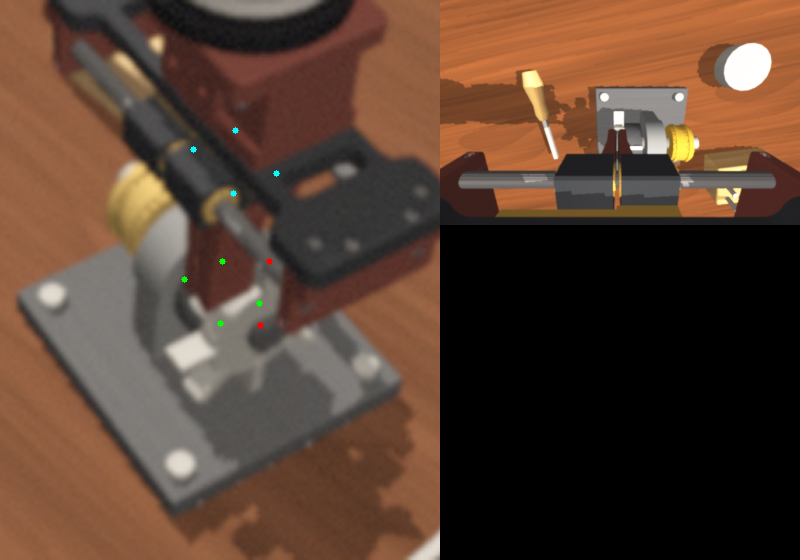

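Request:
arm_command(moves=[[1,-0.01,0,0.004,0,0,0],[1,-0.022,0,0.004,0,0,0],[1,-0.034,0,0.004,0,0,0],[1,-0.046,0,0.004,0,0,0],[1,-0.058,0,0.004,0,0,0],[1,-0.07,0,0.004,0,0,0],[1,-0.082,0,0.004,0,0,0],[1,-0.094,0,0.004,0,0,0],[1,-0.106,0,0.004,0,0,0],[1,-0.114,0,0.004,0,0,0]])

```text
clock: 4.53
position: [0.605, -0.0967, 0.0993]
ee_rot: [0.102, 0.995, -0.0, 0.001]
wrist_force: [1.1, -0.3, -0.2]
gripper_width: 0.006
finger_force: 0.0
```

Request:
arm_command(moves=[[1,0,0,0,0,0,0],[1,0,0,-0.1,0,0,0],[1,0,0,-0.2,0,0,0],[1,0.12,0,-0.25,0,0,0],[1,0.22,0,-0.25,0,0,0],[1,0.3,0,-0.25,0,0,0],[1,0.3,0,-0.25,0,0,0],[1,0.3,0,-0.25,0,0,0]])

```text
clock: 5.2
position: [0.4844, -0.0716, 0.1993]
ee_rot: [0.102, 0.995, 0.001, -0.0]
wrist_force: [1.0, 0.2, 1.1]
gripper_width: 0.006
finger_force: 0.0
```

```bash
python3 - <<'E'
from h import *
s=manip.read_state();print(s["clock"],s["position"],s["wrist_force"])
c=cap("side");cv2.imwrite("pics/s4.png",cv2.resize(c["pixels"][180:340,280:440],(560,560),interpolation=cv2.INTER_CUBIC))
E
```

```text
5.2 [ 0.48438324 -0.07164418  0.19929256] [0.9595665  0.20601871 1.05874631]
```

View pics/s4.png

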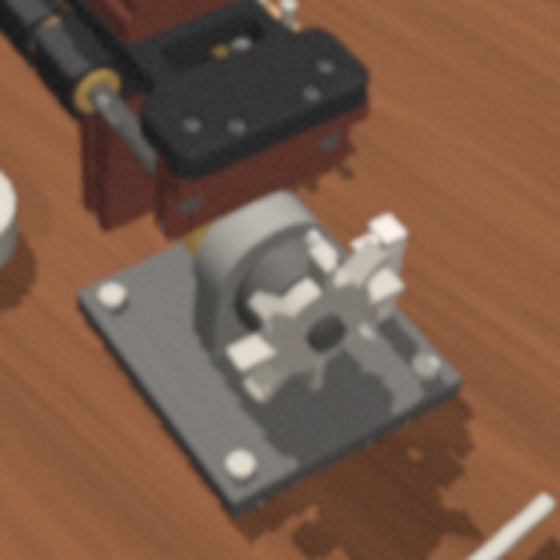

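```bash
cat >> h.py <<'E'
def rib(n="top"):
    c=cap(n);P,u,v=pts(c,np.ones((400,640),bool));d=P[:,:2]-C;lx=d@X;ly=d@Y;px=c["pixels"][v,u].astype(int)
    r=np.hypot(lx,P[:,2]-.062);th=np.degrees(np.arctan2(lx,P[:,2]-.062))
    k=(ly<-.009)&(ly>-.022)&(r>.022)&(r<.034)&(P[:,2]>.05)
    for a in range(-60,100,10):
        q=k&(th>=a)&(th<a+10)
        if q.any():print(a,q.sum(),px[q].min(1).max(),np.median(px[q].min(1)))
    return c
E
python3 - <<'E'
from h import *
c=rib()
cv2.imwrite("pics/t4.png",cv2.resize(c["pixels"][155:255,310:440],(624,480),interpolation=cv2.INTER_CUBIC))
E
```

```text
-60 6 80 72.5
-50 10 92 89.5
-40 11 106 98.0
-30 12 113 108.5
-20 14 123 118.5
-10 13 127 123.0
0 12 131 125.0
10 11 122 120.0
20 15 214 137.0
30 6 236 229.0
40 4 206 196.5
50 5 159 99.0
60 5 79 72.0
70 1 76 76.0
```

View pics/t4.png

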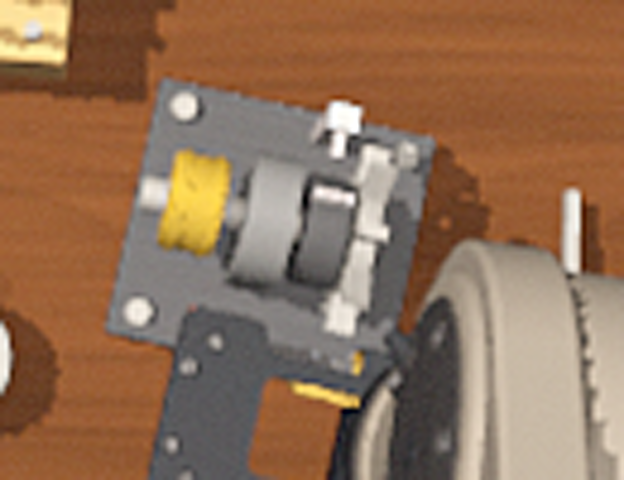

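Request:
arm_command(moves=[[1,-0.1,0,0.05,0,0,0],[1,-0.186,0,0.1,0,0,0],[1,-0.186,0,0.16,0,0,0],[1,-0.186,0,0.21,0,0,0],[1,-0.186,0,0.24,0,0,0],[1,-0.186,0,0.25,0,0,0],[1,-0.186,0,0.25,0,0,0],[1,-0.186,0,0.25,0,0,0]])

```text
clock: 5.97
position: [0.56, -0.0874, 0.0998]
ee_rot: [0.102, 0.995, -0.0, 0.001]
wrist_force: [0.2, -0.7, 0.4]
gripper_width: 0.004
finger_force: 0.0
```

```bash
python3 - <<'E'
from h import *
s=manip.read_state();print(s["clock"],s["position"],s["wrist_force"],shift(world(-.025,-.034,.099)))
E
```

```text
5.9667 [ 0.56000189 -0.08739179  0.09978299] [ 0.23906847 -0.67981683  0.37150788] [0.0031 0.0026 0.002 ]
```

Request:
arm_command(moves=[[1,-0.01,0,0.001,0,0,0],[1,-0.022,0,0.001,0,0,0],[1,-0.034,0,0.001,0,0,0],[1,-0.046,0,0.001,0,0,0],[1,-0.058,0,0.001,0,0,0],[1,-0.07,0,0.001,0,0,0],[1,-0.082,0,0.001,0,0,0],[1,-0.094,0,0.001,0,0,0],[1,-0.106,0,0.001,0,0,0],[1,-0.114,0,0.001,0,0,0]])

```text
clock: 6.8
position: [0.605, -0.0967, 0.0989]
ee_rot: [0.102, 0.995, -0.0, 0.001]
wrist_force: [0.7, -0.5, -1.0]
gripper_width: 0.006
finger_force: 0.0
```

Request:
arm_command(moves=[[1,0,0,0,0,0,0],[1,0,0,-0.1,0,0,0],[1,0,0,-0.2,0,0,0],[1,0.12,0,-0.25,0,0,0],[1,0.22,0,-0.25,0,0,0],[1,0.3,0,-0.25,0,0,0],[1,0.3,0,-0.25,0,0,0],[1,0.3,0,-0.25,0,0,0]])

```text
clock: 7.47
position: [0.4843, -0.0717, 0.1988]
ee_rot: [0.102, 0.995, 0.001, -0.0]
wrist_force: [0.3, 0.4, -0.3]
gripper_width: 0.003
finger_force: 0.0
```

```bash
python3 - <<'E'
from h import *
c=rib()
s=manip.read_state();print(s["clock"],s["position"],s["wrist_force"])
d=cap("side")["pixels"]
o=np.hstack([cv2.resize(c["pixels"][155:255,325:425],(400,400),interpolation=cv2.INTER_CUBIC),cv2.resize(d[200:340,290:430],(400,400),interpolation=cv2.INTER_CUBIC)])
cv2.imwrite("pics/t5.png",o)
E
```

```text
-60 6 92 78.5
-50 10 97 91.5
-40 8 108 101.0
-30 13 114 109.0
-20 11 123 117.0
-10 13 125 122.0
0 11 125 122.0
10 10 124 121.0
20 12 120 117.0
30 9 116 111.0
40 7 107 102.0
50 7 116 88.0
60 9 255 220.0
70 6 250 235.0
7.5167 [ 0.48647749 -0.07185077  0.19923268] [ 1.12317217  0.22320195 -1.02595322]
```

View pics/t5.png

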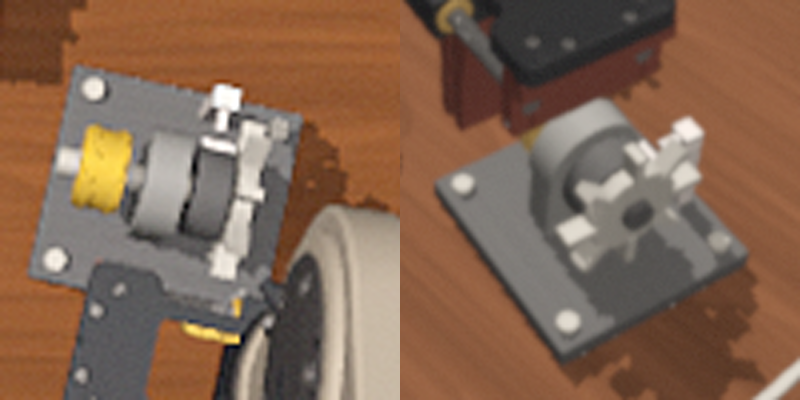

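The rib (220,143 in the left crop) now stands directly at the pointer tip, at about 70–75°. The prongs are at a click, the fixture hasn't moved, and the gripper is clear.

```bash
python3 -c "
from plant import manip
print(manip.job_done())"
```

```text
the job is handed in; nothing more can be done
None
```

I turned the wheel two clicks with two separate flicks, letting it rest in the click before the pointer in between. The last camera check showed the rib at the pointer, the fixture where it had stood and the gripper clear, and I handed the job in at about 7.5 s; it returned no verdict.

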